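Key on and start the laser box

ROBOT

A 6-joint arm with a two-finger parallel gripper is mounted at the origin on a cart in front of the work surface, level with it; the furniture and walls round the work are solid. World frame = base frame: x ahead of the robot, y to its left, z up, the work surface at z = 0. Lengths are in mm, angles in rad, forces in N, time in s.
With the tool pointing down it reaches from about 350 to 925 mm from the base axis. Payload 6.4 kg.
Tool frame: the origin (TCP) lies at the very end of the fingers, on their centre line; the grasp point (between the pads) lies 19 mm behind it; y points along the fingers, x is the direction in which the jaws open and shut, and the axes are right-handed (so a half turn about y gives the same grasp; the last joint's range is limited). The gripper opens to 94 mm and grips with 3 to 60 N. Pads are 16 mm wide; open, the fingers measure 119 mm over their backs; the gripper's body (75 mm by 177 mm) begins 78 mm behind the grasp point.
Start: joints at [-1.402, 0.245, 1.558, -0, 1.339, -0.174], TCP at [218.487, -612.191, 205.455] pointing down, gripper open.
Joint ranges: [-3.13, 3.13], [-1.02, 2.26], [0.13, 2.54], [-0.95, 4.09], [0.21, 2.88], [-2.74, 2.74]. Speed limits (rad/s): [2.57, 2.57, 3.14, 3.14, 3.14, 3.14].

INTERFACE

Orientations are given as a rotation vector (axis times angle).
In Python, from workcell import robot, imaging, job gives the robot as it stands.
- The arm moves only by the tool servo_tool, never from a script. Its argument "moves" is a list of rows, each an object with "delta_pos": the shift along the tool's x, y, z in mm, a list of three; "yaw": the turn about the tool's y in rad; "fingers": the finger opening in mm, from 0 to 94. A call has 1 to 12 rows; each row is the pose to reach, as a shift and turn from the pose measured when the call began, along the tool's axes at that moment; what a row does not reach only later rows make up. A row lasts 1/12 s, in which the tool goes at most 41.7 mm and 7.16 degrees, less where a joint would pass 70% of its speed; a pose out of reach is approached as far as the arm can. A call with a gripper value outside its range is refused whole. The fingers move at their own pace and stop on an object; the grip force is fixed at half the most. Time passes only in rows, so rows that repeat a pose let the fingers close. It gives the time, the measured TCP pose, the force and the opening at its end, in the units of the state.
- robot.sense(): the state, without advancing time (a new reading comes with each control period).
- imaging.snapshot(name): name is "side" or "top"; returns a dict with "img" (420x560x3 uint8, red, green, blue), "z_map" (420x560 float32, mm along the optical axis (not along the pixel's ray), 0 where there is no reading), "vertical_fov" (degrees; the focal length in pixels is half the picture's height over the tangent of half this angle, whatever the lens; pixels are square), "cx", "cy" (the principal point, pixels), "R" (3x3) and "t" (3): a world point X has camera coordinates R X + t. Camera axes: x right, y down, z forward; pixel columns grow to the right and rows downward; lengths in mm; the calibration is good to about 2 mm. A picture is of the moment at which its call begins.
- job.hand_in(): hands the job in, once; it reports no verdict.
The state is a dict: "time": time; "joint_pos": joint angles; "joint_vel": joint speeds; "joint_efforts": joint torques, N m; "position": TCP position; "orientation": TCP orientation; "wrist_force": force on the tool from outside, world axes, zero at the start; "wrist_torque": the same for the moment, N m; "gripper_width": finger opening in mm.
Only numpy, scipy, OpenCV 4.12 (cv2) and the standard library are available. Lean on these libraries where they do the work, as an engineer would, in place of code of your own. Each camera call takes 0.05 s, during which the arm holds its last target.

TASK

Switch on the laser driver box: take the key with the round head from the wooden rack, push it fully home into the box's key switch and turn it clockwise to the stop (on). Then press the black start button down and let it spring back. Leave the round-headed key in the switch, turned on; leave the square-headed key in the rack and the other things on the bench alone.

Things in the scene. Friction and masses are not known exactly. Their poses are not given: they have to be found in the camera images.
- round_key: The loose key that fits, 90 mm long, 60 g, upright in one of the rack's two slots (varies). Black round head above a steel shoulder (34 x 16 x 6 mm, z 0 to 6 mm) and blade. Origin: on the key's axis at the shoulder's underside; z up to the head, x along the width, y through the thickness. Blade 20 mm wide, 6 mm thick, down to z = -40 mm; may go in either way round.
- round_key_bow (a point): Near the middle of the round key's head, 29 mm above the key's origin, same axes: the place to pinch, by the head's flat faces (closing along y). The head is a disc 44 mm across and 10 mm thick, centred at z = 28 mm of the key and reaching z = 50 mm.
- square_key: The other loose key, which does not fit and stays in the rack: same build, but a square head (44 mm wide, 45 mm high, z 5 to 50 mm, 10 mm thick) and a blade 27 mm wide. Origin and axes as for the round key.
- key_rack: Fixed wooden key rack, 62 x 160 x 50 mm on a darker 78 x 176 x 6 mm base. Origin: centre of its underside, z up; y is its long side. Two roomy slots in its top at y = -40 and +40 mm, each 10 mm (x) by 30 mm (y), 44 mm deep; the keys rest on it by their shoulders, the flat faces of the heads turned to the rack's +x and -x.
- laser_box: Fixed grey laser driver box, 140 x 180 x 60 mm. Origin: centre of its underside on the bench; z up. In its top: the key switch at (0, +45 mm) with a round black bezel 58 mm across that stands 12 mm above the top, and the start button at (0, -45 mm).
- keyway (a point): Centre of the keyway's mouth, in the top of the switch's turning metal barrel, 72 mm above the bench, level with the bezel. Turns with the barrel: x along the slot's long side, z up. Slot 21.5 mm (x) by 7.5 mm (y) with a 3 mm bevel round the mouth, 52 mm deep. The key is home when its shoulder rests on the barrel, its origin at this point.
- barrel (a joint): Angle of the key switch's barrel, rad: 0 = off (slot along the box's x), grows as it is turned clockwise seen from above, to a hard stop at 1.4 = on. It may start up to 0.2 from off, stays where it is left, and needs about 0.05 N m. The key has about 0.08 rad of play in the slot.
- start_top (a point): Centre of the top of the start button: a round black push button, 32 mm across, in a steel housing on top of the box, 90 mm from the keyway. z up.
- start (a joint): Travel of the start button, m: 0 = out, 0.006 = fully down. A spring pushes it back; fully down takes 5 N.
- screwdriver_red: Bystander: small screwdriver, 149 mm long, 17 mm thick, lying on the bench beyond the box. Origin at its underside.
- eyepiece_1: Bystander: black eyepiece, 35 mm across, 42 mm high, standing on the bench beyond the rack. Origin at its underside.
- grease_jar: Bystander: jar with black lid, 46 mm across, 34 mm high, standing on the bench left of the rack. Origin at its underside. Further left, from about y = 0.45 m (x 0.38 to 0.76 m), stands a fixed microscope stand 370 mm high: keep the arm clear of it.

How it is judged:
By the outcome, as a careful person would: the job done as asked, in the order asked, and still so for the second after the job is handed in, with the robot touching nothing.
It also fails if it takes over 59 s, if anything falls off the work surface, if the arm or the gripper's body presses on something with over 40 N, if the wrist force passes 120 N, or if a joint passes its speed limit or range.

## Working session

There is one attempt and no reset: what is moved stays moved. The work goes in short steps, Python scripts to look and compute and a tool call to move; the robot and the scene stay as the last step left them, time stands still between calls to the robot, and variables do not carry over. Pictures are saved under pics/ and viewed, and the job is handed in when it is done.

Besides the shell and the picture viewer there is one more tool, called after ">>>" by a JSON object that holds its "method" and its "body". servo_tool: Moves the arm, as the interface text tells. Its arguments: {"type":"object","properties":{"moves":{"type":"array"}},"required":["moves"]}

```bash
mkdir -p pics; ls; cat > h.py <<'E'
import numpy as np, cv2
from workcell import robot, imaging, job
from scipy.spatial.transform import Rotation as Ro
def snap(name,fn):
    s=imaging.snapshot(name); cv2.imwrite('pics/'+fn+'.png',s['img'][:,:,::-1]); np.savez('pics/'+fn+'.npz',**s); return s
def load(fn): return dict(np.load('pics/'+fn+'.npz'))
def cloud(s):
    f=210/np.tan(np.radians(float(s['vertical_fov']))/2)
    z=s['z_map'].astype(float); v,u=np.mgrid[:420,:560]
    P=np.stack([(u-s['cx'])/f*z,(v-s['cy'])/f*z,z],-1)
    W=(P-s['t'])@s['R']; W[z==0]=np.nan
    return W
def st():
    s=robot.sense(); print({k:np.round(s[k],4).tolist() for k in ['time','position','orientation','wrist_force','wrist_torque','gripper_width','joint_pos']})
    print(np.round(Ro.from_rotvec(s['orientation']).as_matrix(),3)); return s
E
python3 - <<'E'
from h import *
st()
for n in['side','top']:
    s=snap(n,n+'0'); print(n,s['vertical_fov'],s['cx'],s['cy'],s['R'].round(3).tolist(),s['t'], 'cam at',(-s['R'].T@s['t']).round())
E
```

```text
pics
{'time': 0.0, 'position': [218.4001, -611.5778, 204.3571], 'orientation': [-1.3508, 0.954, -0.9517], 'wrist_force': [-0.2886, 0.5053, -0.2114], 'wrist_torque': [0.0524, -0.0336, -0.0404], 'gripper_width': 93.8825, 'joint_pos': [-1.4021, 0.2458, 1.559, -0.0, 1.3387, -0.1741]}
[[ 0.336 -0.     0.942]
 [-0.942  0.002  0.336]
 [-0.002 -1.     0.   ]]
side 56.81214198045344 285.0743624634239 214.14203840018985 [[-0.931, -0.365, 0.012], [-0.221, 0.536, -0.815], [0.291, -0.761, -0.58]] [578.26927712 139.49454214 967.41497174] cam at [288. 873. 667.]
top 57.84790760705028 272.0778606309288 208.2300581412586 [[-0.014, -1.0, 0.019], [-0.996, 0.012, -0.086], [0.086, -0.02, -0.996]] [ 109.43109853  579.16659485 1077.06794795] cam at [ 486.  124. 1121.]
```

View pics/top0.png

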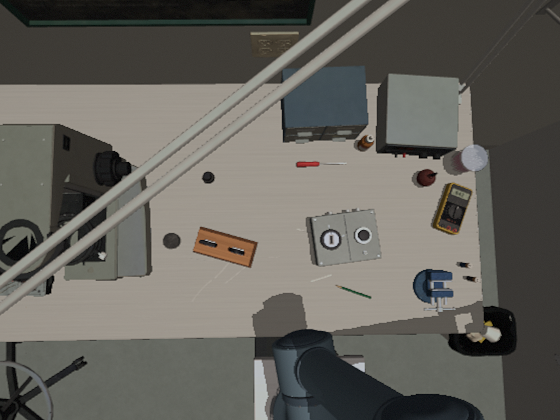

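View pics/side0.png

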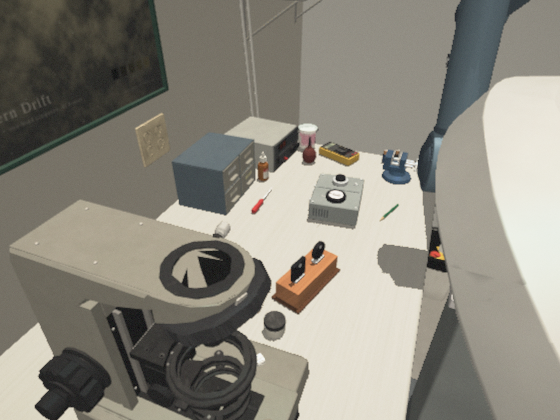

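```bash
python3 - <<'E'
from h import *
t=load('top0');s=load('side0')
a=cv2.resize(t['img'][195:280,180:400,::-1],None,fx=3.6,fy=3.6,interpolation=cv2.INTER_CUBIC)
b=cv2.resize(s['img'][165:310,250:400,::-1],None,fx=4,fy=4,interpolation=cv2.INTER_CUBIC)
cv2.imwrite('pics/a.png',a);cv2.imwrite('pics/b.png',b)
W=cloud(t);Ws=cloud(s)
for n,(u,v) in dict(pipe=(300,60),pipe2=(100,205),rack=(222,246),k1=(207,243),k2=(237,251),bez=(331,231),barrel=(331,240),btn=(363,236),boxtop=(345,255),bench=(280,210),jar=(172,241),eyep=(208,177),sd=(307,164)).items(): print(n,W[v,u].round(1))
for n,(u,v) in dict(k1=(299,268),k2=(318,251),bar=(336,197),btn=(340,180)).items(): print('side',n,Ws[v,u].round(1))
E
```

```text
pipe [969.2  23.9 139.8]
pipe2 [519.  267.  788.9]
rack [473.9 243.9  51.6]
k1 [483.  278.  102.4]
k2 [460.6 198.8  98.4]
bez [nan nan nan]
barrel [486.5 -60.5  60. ]
btn [ 496.2 -143.9   85.6]
boxtop [444.5 -97.8  62.9]
bench [5.77e+02 7.82e+01 4.00e-01]
jar [489.8 386.7  36.3]
eyep [671.7 285.3  37.1]
sd [711.5  -3.3  14.1]
side k1 [478.5 284.1  85.1]
side k2 [457.9 212.2  82.8]
side bar [483.9 -42.4  71.6]
side btn [ 496.2 -131.    76.4]
```

View pics/a.png

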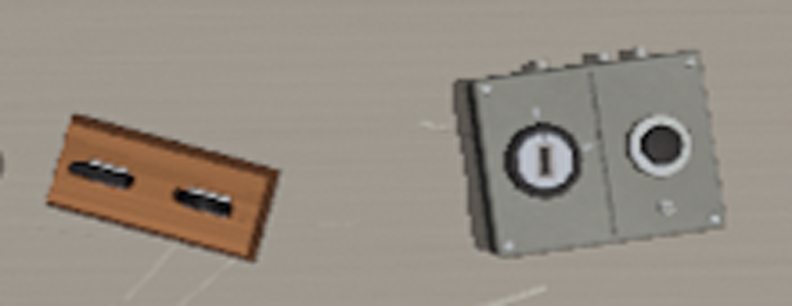

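View pics/b.png

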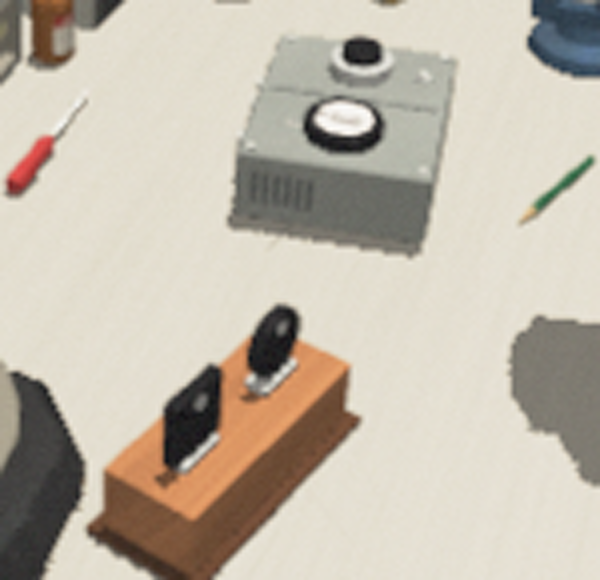

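```bash
python3 - <<'E'
from h import *
t=load('top0');s=load('side0')
W=cloud(t).reshape(-1,3);S=cloud(s).reshape(-1,3)
c=W[(W[:,2]>300)]; c=c[(c[:,0]>-0)&(np.hypot(c[:,0],c[:,1])<1500)]
# pipe points: by pixel
Wt=cloud(t)
for u,v in [(330,28),(365,20),(345,12),(250,90),(200,130),(60,230),(40,250),(370,10)]: print('pipe',u,v,Wt[v,u].round())
def rect(P,name):
    r=cv2.minAreaRect(P[:,:2].astype(np.float32)); print(name,len(P),np.round(r[0],1),np.round(r[1],1),round(r[2],2),'z',np.median(P[:,2]).round(1)); return r
for nm,C in(('top',W),('side',S)):
    def sel(x0,x1,y0,y1,z0,z1): return C[(C[:,0]>x0)&(C[:,0]<x1)&(C[:,1]>y0)&(C[:,1]<y1)&(C[:,2]>z0)&(C[:,2]<z1)]
    rect(sel(420,540,140,340,44,54),nm+' racktop')
    rect(sel(420,540,140,340,3,9),nm+' base')
    for k,(a,b) in dict(k1=(250,320),k2=(170,240)).items():
        P=sel(420,520,a,b,63,120); r=rect(P,nm+k); print(' zmax',np.sort(P[:,2])[-5:].round(1))
        m=P.mean(0); e=np.linalg.svd(P-m,full_matrices=False); print('  mean',m.round(1),'long ang',np.degrees(np.arctan2(e[2][0,1],e[2][0,0])).round(1),'n',e[2][2].round(3),e[1].round())
    rect(sel(380,600,-220,20,57,65),nm+' boxtop')
    rect(sel(420,560,-110,0,69,76),nm+' bezel')
    rect(sel(420,560,-200,-110,66,100),nm+' btn')
    P=sel(420,560,-200,-110,66,110); print(np.percentile(P[:,2],[5,50,90,99]).round(1))
E
```

```text
pipe 330 28 [655.  70. 831.]
pipe 365 20 [658.  43. 837.]
pipe 345 12 [667.  58. 834.]
pipe 250 90 [610. 135. 817.]
pipe 200 130 [579. 177. 808.]
pipe 60 230 [498. 304. 782.]
pipe 40 250 [481. 324. 778.]
pipe 370 10 [ 969. -104.  361.]
top racktop 1014 [470.7 239.3] [160.2  62. ] 73.8 z 51.2
top base 490 [480.7 240.5] [198.5 119.3] 89.39 z 5.2
topk1 74 [481.8 277. ] [42.8 10.2] 74.24 z 101.1
 zmax [104.5 104.7 105.2 105.7 106.3]
  mean [482.2 276.3  97.9] long ang 73.9 n [-0.941  0.302 -0.149] [113.  75.  25.]
topk2 67 [459.7 201.2] [43.1  9.9] 74.01 z 96.8
 zmax [102.1 102.8 103.  103.  103.8]
  mean [460.  200.4  94.7] long ang 74.5 n [-0.954  0.258 -0.151] [100.  60.  24.]
top boxtop 2510 [ 493.3 -103.6] [139.8 180.2] 6.8 z 60.9
top bezel 282 [487.9 -58.5] [56.4 52.2] 89.15 z 72.6
top btn 244 [ 484.  -157.4] [100.9  62.3] 55.41 z 74.8
[68.6 74.8 84.1 86.5]
side racktop 983 [470.8 240.5] [163.2  64. ] 73.75 z 48.2
side base 306 [472.2 247.5] [164.   77.8] 73.38 z 4.8
sidek1 226 [481.3 280.4] [45.3 10.9] 73.28 z 86.6
 zmax [99.4 99.6 99.6 99.7 99.9]
  mean [480.6 283.9  85.3] long ang 71.5 n [ 0.936 -0.338 -0.102] [208. 169.  38.]
sidek2 161 [459.5 203.5] [43.4 10.7] 73.94 z 83.6
 zmax [97.9 98.3 98.8 99.2 99.6]
  mean [458.7 208.   83.2] long ang -112.3 n [-0.921  0.374  0.11 ] [150. 131.  32.]
side boxtop 922 [ 492.6 -100.7] [137.3 179.2] 7.39 z 58.3
side bezel 112 [487.3 -56.2] [59.1 52.2] 56.01 z 70.2
side btn 126 [ 497.5 -144. ] [46.7 43.5] 30.07 z 72.3
[67.5 72.3 80.2 81.4]
```

```bash
cat >> h.py <<'E'
def to(x,y,z,yawdeg):
    s=st(); M=Ro.from_rotvec(s['orientation']).as_matrix()
    d=M.T@(np.array([x,y,z])-s['position'])
    cur=np.degrees(np.arctan2(M[1,0],M[0,0])); dy=(yawdeg-cur+180)%360-180
    print('yaw',cur.round(2),'delta_pos',d.round(1),'yaw',round(-np.radians(dy),4))
E
python3 -c "
from h import *
to(459.6,202.3,200,-16)"
python3 - <<'E'
from h import *
t=load('top0')
a=cv2.resize(t['img'][220:260,310:352,::-1],None,fx=14,fy=14,interpolation=cv2.INTER_CUBIC)
cv2.imwrite('pics/slot.png',a)
g=t['img'].astype(int)[230:251,322:342].sum(2); print(g)
E
```

```text
{'time': 0.1, 'position': [218.3812, -611.6592, 204.4864], 'orientation': [-1.3508, 0.9539, -0.9519], 'wrist_force': [0.4136, -1.0694, -0.6048], 'wrist_torque': [-0.0112, 0.0237, 0.0363], 'gripper_width': 93.9325, 'joint_pos': [-1.4021, 0.2457, 1.5588, 0.0, 1.3387, -0.1741]}
[[ 0.336 -0.     0.942]
 [-0.942  0.002  0.336]
 [-0.002 -1.     0.   ]]
yaw -70.36 delta_pos [-685.5    5.8  500.8] yaw -0.9488
[[414 400 377 319 156 105 109 143 145 143 145 124 124 217 327 389 408 399
  396 400]
 [405 317 137  98 117 140 168 230 235 234 243 205 150 130 131 272 386 394
  401 399]
 [316 101  94 138 193 237 335 447 410 386 462 407 323 242 146 153 213 344
  414 405]
 [136  85 139 195 358 463 538 601 524 474 586 575 530 449 228 164 120 270
  403 408]
 [ 84 128 155 345 532 593 577 565 540 493 523 566 583 566 455 259 137 170
  329 414]
 [102 151 254 492 589 579 556 488 439 437 440 496 560 583 564 435 160 139
  279 417]
 [121 179 414 561 581 575 565 465 209 149 321 493 562 578 584 544 363 125
  175 378]
 [154 269 496 588 575 574 565 472 223 153 321 498 563 576 575 590 508  81
  156 311]
 [158 269 493 5
[... 390 characters left out ...]
 474 178
  129 300]
 [ 95 142 274 484 576 580 563 474 306 281 342 449 544 581 574 494 238 145
  172 322]
 [ 85 146 182 365 532 588 569 527 498 499 494 511 559 590 543 344  98 149
  258 383]
 [191  96 148 173 415 553 561 581 589 589 591 583 565 553 461 163 150 206
  347 419]
 [352 107 119 149 121 226 400 509 554 551 553 524 418 220  96 150 224 358
  421 410]
 [378 269 217 151 152 147 152 213 252 243 226 188 151 139 159 207 339 426
  414 411]
 [418 424 382 274 201 134 137 144 145 144 154 144 158 175 246 336 383 416
  411 409]
 [411 408 418 429 373 242 256 242 202 179 197 237 291 310 359 426 416 414
  408 405]
 [405 408 414 420 422 425 429 403 334 296 322 387 425 422 426 419 416 414
  408 406]]
```

View pics/slot.png

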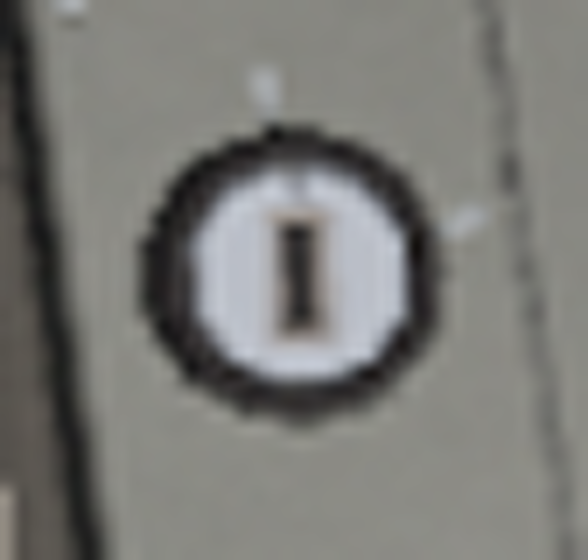

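```bash
cat >> h.py <<'E'
def rectify(s,x0,y0,z,half,scale):
    f=210/np.tan(np.radians(float(s['vertical_fov']))/2)
    n=int(2*half*scale); v,u=np.mgrid[:n,:n]
    X=x0+half-v/scale; Y=y0+half-u/scale   # up=+x, left=+y
    C=np.stack([X,Y,np.full_like(X,z)],-1)@s['R'].T+s['t']
    mx=C[...,0]/C[...,2]*f+s['cx']; my=C[...,1]/C[...,2]*f+s['cy']
    return cv2.remap(s['img'],mx.astype(np.float32),my.astype(np.float32),cv2.INTER_CUBIC),X,Y
E
python3 - <<'E'
from h import *
for nm in('top','side'):
    s=load(nm+'0')
    im,X,Y=rectify(s,487.4,-57.3,72,40,6); cv2.imwrite(f'pics/rect_{nm}.png',im[:,:,::-1])
    g=im.sum(2).astype(float)
    for cx,cy in [(487.4,-57.3)]:
        # bezel dark ring/barrel light disc
        L=(g>430)&(np.hypot(X-cx,Y-cy)<26); 
        c=max(cv2.findContours(L.astype(np.uint8),0,1)[0],key=cv2.contourArea); (u,v),r=cv2.minEnclosingCircle(c); m=cv2.moments(c)
        u,v=m['m10']/m['m00'],m['m01']/m['m00']; print(nm,'barrel',cx+40-v/6,cy+40-u/6,'r',r/6,np.sqrt(m['m00']/np.pi)/6)
        for th in(540,500,450,400):
            D=(g<th)&(np.hypot(X-cx,Y-cy)<15)
            x,y=X[D],Y[D]; P=np.stack([x,y]); w=th-g[D]; mu=np.average(P,axis=1,weights=w); Cv=np.cov(P,aweights=w); e,V=np.linalg.eigh(Cv); a=np.degrees(np.arctan2(V[1,1],V[0,1])); a=(a+90)%180-90
            print(nm,th,D.sum()/36,mu.round(1),np.sqrt(e*12).round(1),a.round(2))
E
```

```text
top barrel 488.7242064213263 -58.35610256446805 r 21.12492497762044 20.335515061827177
top 540 386.02777777777777 [488.4 -58.3] [ 9.5 23.5] 0.68
top 500 306.80555555555554 [488.4 -58.2] [ 8.4 22.6] 0.48
top 450 243.94444444444446 [488.5 -58.1] [ 7.3 21.7] 0.69
top 400 194.86111111111111 [488.6 -58.1] [ 6.3 20.9] 0.8
side barrel 488.78119980525764 -56.59791309622667 r 23.89294687906901 22.370628839393387Traceback (most recent call last):
  File "<stdin>", line 13, in <module>
    raise ZeroDivisionError(
        "Weights sum to zero, can't be normalized")
ZeroDivisionError: Weights sum to zero, can't be normalized
```

>>> {"method": "servo_tool", "body": {"moves": [{"delta_pos": [-685.5,5.8,500.8],"yaw": -0.949,"fingers": 94},{"delta_pos": [-685.5,5.8,500.8],"yaw": -0.949,"fingers": 94},{"delta_pos": [-685.5,5.8,500.8],"yaw": -0.949,"fingers": 94},{"delta_pos": [-685.5,5.8,500.8],"yaw": -0.949,"fingers": 94},{"delta_pos": [-685.5,5.8,500.8],"yaw": -0.949,"fingers": 94},{"delta_pos": [-685.5,5.8,500.8],"yaw": -0.949,"fingers": 94}]}}

```text
time: 0.6
position: [289.4, -370.3, 203.2]
orientation: [-1.537, 0.371, -0.37]
wrist_force: [1.2, -0.1, -0.0]
gripper_width: 94.1
```

```bash
python3 -c "
from h import *
to(459.6,202.3,200,-16)"
```

```text
{'time': 0.6, 'position': [289.4468, -370.2675, 203.1953], 'orientation': [-1.5367, 0.3711, -0.3696], 'wrist_force': [1.2333, -0.0649, -0.0308], 'wrist_torque': [-0.0519, -0.095, -0.0038], 'gripper_width': 94.0862, 'joint_pos': [-1.1496, -0.1886, 2.0052, 0.0006, 1.3272, -0.6773]}
[[ 0.89  -0.     0.455]
 [-0.455  0.002  0.89 ]
 [-0.001 -1.     0.002]]
yaw -27.07 delta_pos [-109.1    4.4  587.3] yaw -0.1932
```

>>> {"method": "servo_tool", "body": {"moves": [{"delta_pos": [-109.1,4.4,587.3],"yaw": -0.193,"fingers": 94},{"delta_pos": [-109.1,4.4,587.3],"yaw": -0.193,"fingers": 94},{"delta_pos": [-109.1,4.4,587.3],"yaw": -0.193,"fingers": 94},{"delta_pos": [-109.1,4.4,587.3],"yaw": -0.193,"fingers": 94},{"delta_pos": [-109.1,4.4,587.3],"yaw": -0.193,"fingers": 94},{"delta_pos": [-109.1,4.4,587.3],"yaw": -0.193,"fingers": 94},{"delta_pos": [-109.1,4.4,587.3],"yaw": -0.193,"fingers": 94},{"delta_pos": [-109.1,4.4,587.3],"yaw": -0.193,"fingers": 94},{"delta_pos": [-109.1,4.4,587.3],"yaw": -0.193,"fingers": 94},{"delta_pos": [-109.1,4.4,587.3],"yaw": -0.193,"fingers": 94},{"delta_pos": [-109.1,4.4,587.3],"yaw": -0.193,"fingers": 94},{"delta_pos": [-109.1,4.4,587.3],"yaw": -0.193,"fingers": 94}]}}

```text
time: 1.6
position: [431.2, 109.3, 200.5]
orientation: [-1.558, 0.219, -0.219]
wrist_force: [1.6, -0.3, -0.1]
gripper_width: 93.9
```

```bash
python3 -c "
from h import *
to(459.6,202.3,200,-16)"
```

```text
{'time': 1.6, 'position': [431.1921, 109.3065, 200.5394], 'orientation': [-1.5576, 0.2191, -0.2186], 'wrist_force': [1.5892, -0.2893, -0.0939], 'wrist_torque': [0.0029, -0.1207, -0.0137], 'gripper_width': 93.9054, 'joint_pos': [-0.009, -0.2572, 2.0669, 0.0022, 1.332, 0.2693]}
[[ 0.961 -0.     0.275]
 [-0.275  0.002  0.961]
 [-0.001 -1.     0.002]]
yaw -15.98 delta_pos [ 1.7  0.7 97.2] yaw 0.0004
```

>>> {"method": "servo_tool", "body": {"moves": [{"delta_pos": [1.7,0.7,97.2],"yaw": 0,"fingers": 94},{"delta_pos": [1.7,0.7,97.2],"yaw": 0,"fingers": 94},{"delta_pos": [1.7,0.7,97.2],"yaw": 0,"fingers": 94},{"delta_pos": [1.7,40,97.2],"yaw": 0,"fingers": 94},{"delta_pos": [1.7,70,97.2],"yaw": 0,"fingers": 94},{"delta_pos": [1.7,70,97.2],"yaw": 0,"fingers": 94}]}}

```text
time: 2.1
position: [454.6, 202.0, 124.2]
orientation: [-1.562, 0.228, -0.208]
wrist_force: [-1.1, -0.0, -1.0]
gripper_width: 94.0
```

```bash
python3 -c "
from h import *
to(459.6,202.3,60,-16)
for n in('top','side'): snap(n,n+'1')
s=load('side1');b=cv2.resize(s['img'][165:310,250:400,::-1],None,fx=4,fy=4,interpolation=cv2.INTER_CUBIC)
cv2.imwrite('pics/s1.png',b)
"
```

```text
{'time': 2.1, 'position': [454.6224, 201.9599, 124.2204], 'orientation': [-1.5618, 0.2279, -0.2084], 'wrist_force': [-1.1079, -0.0171, -0.9898], 'wrist_torque': [-0.0544, 0.0259, 0.0192], 'gripper_width': 93.9959, 'joint_pos': [0.1886, -0.0154, 1.9994, 0.0022, 1.17, 0.4655]}
[[ 0.962 -0.013  0.274]
 [-0.274 -0.     0.962]
 [-0.012 -1.    -0.004]]
yaw -15.92 delta_pos [ 5.5 64.2  1.9] yaw 0.0014
```

View pics/s1.png

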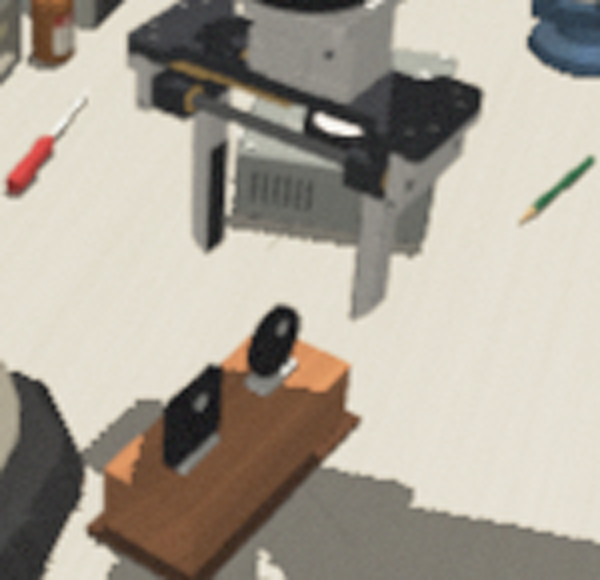

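View pics/top1.png

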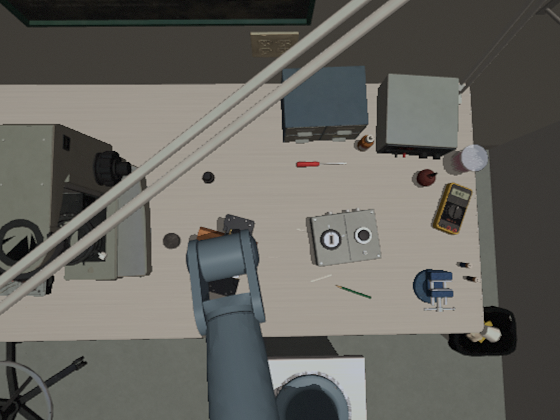

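```bash
python3 -c "
from h import *
s=load('side1');f=210/np.tan(np.radians(float(s['vertical_fov']))/2)
for P in ([454.6,202,124],[459.6,202.3,100]):
    c=s['R']@np.array(P)+s['t'];print(c[:2]/c[2]*f+[s['cx'],s['cy']])
to(459.6,202.3,60,-16)
"
```

```text
[321.89817236 234.6975171 ]
[319.06033128 242.47442935]
{'time': 2.2, 'position': [458.7319, 202.2551, 130.0909], 'orientation': [-1.5585, 0.2212, -0.2166], 'wrist_force': [-0.709, 0.3228, 0.3488], 'wrist_torque': [-0.0162, -0.0733, 0.0043], 'gripper_width': 93.6648, 'joint_pos': [0.1875, -0.0207, 1.9928, 0.0023, 1.172, 0.4656]}
[[ 0.961 -0.003  0.275]
 [-0.275  0.002  0.961]
 [-0.003 -1.     0.001]]
yaw -15.98 delta_pos [ 1.  70.1  0.2] yaw 0.0003
```

>>> {"method": "servo_tool", "body": {"moves": [{"delta_pos": [1,25,0.2],"yaw": 0,"fingers": 94},{"delta_pos": [1,45,0.2],"yaw": 0,"fingers": 70},{"delta_pos": [1,60,0.2],"yaw": 0,"fingers": 50},{"delta_pos": [1,68,0.2],"yaw": 0,"fingers": 40},{"delta_pos": [1,70,0.2],"yaw": 0,"fingers": 30},{"delta_pos": [1,70,0.2],"yaw": 0,"fingers": 25},{"delta_pos": [1,70,0.2],"yaw": 0,"fingers": 25}]}}

```text
time: 2.78
position: [461.0, 202.5, 61.8]
orientation: [-1.557, 0.219, -0.219]
wrist_force: [0.4, -0.6, -0.1]
gripper_width: 57.6
```

```bash
python3 -c "
from h import *
to(459.6,202.3,60,-16)
for n in('side',): snap(n,n+'2')
s=load('side2');b=cv2.resize(s['img'][165:310,250:400,::-1],None,fx=4,fy=4,interpolation=cv2.INTER_CUBIC)
cv2.imwrite('pics/s2.png',b)
"
```

```text
{'time': 2.7833, 'position': [460.9561, 202.4576, 61.8302], 'orientation': [-1.5574, 0.2192, -0.2189], 'wrist_force': [0.4315, -0.5879, -0.1132], 'wrist_torque': [-0.0171, -0.0836, 0.0238], 'gripper_width': 57.5781, 'joint_pos': [0.187, 0.0883, 2.0238, 0.0025, 1.0289, 0.4649]}
[[ 0.961  0.     0.276]
 [-0.276  0.002  0.961]
 [-0.    -1.     0.002]]
yaw -15.99 delta_pos [-1.3  1.8 -0.5] yaw 0.0001
```

View pics/s2.png

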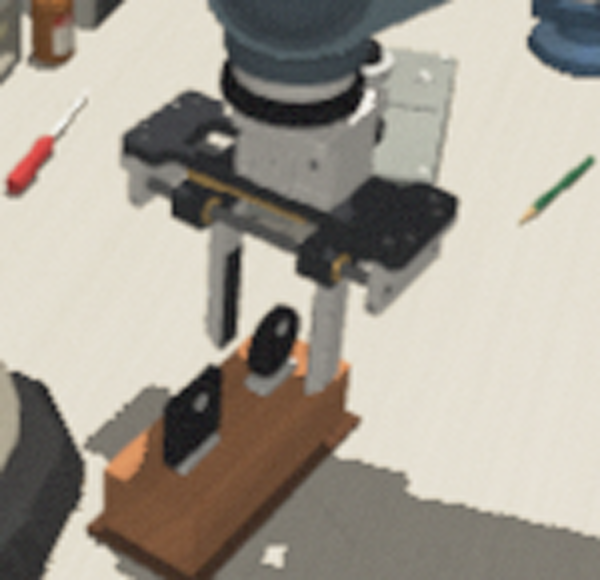

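Fingers straddle the round key (about crop px 275,340) and not the square one. Closing.

>>> {"method": "servo_tool", "body": {"moves": [{"delta_pos": [-1.3,1.8,-0.5],"yaw": 0,"fingers": 40},{"delta_pos": [-1.3,1.8,-0.5],"yaw": 0,"fingers": 25},{"delta_pos": [-1.3,1.8,-0.5],"yaw": 0,"fingers": 0},{"delta_pos": [-1.3,1.8,-0.5],"yaw": 0,"fingers": 0},{"delta_pos": [-1.3,1.8,-0.5],"yaw": 0,"fingers": 0},{"delta_pos": [-1.3,1.8,-0.5],"yaw": 0,"fingers": 0},{"delta_pos": [-1.3,1.8,-0.5],"yaw": 0,"fingers": 0},{"delta_pos": [-1.3,1.8,-0.5],"yaw": 0,"fingers": 0},{"delta_pos": [-1.3,1.8,-0.5],"yaw": 0,"fingers": 0},{"delta_pos": [-1.3,1.8,-0.5],"yaw": 0,"fingers": 0}]}}

```text
time: 3.67
position: [459.5, 202.4, 60.0]
orientation: [-1.557, 0.219, -0.219]
wrist_force: [-0.6, -0.4, 0.7]
gripper_width: 9.8
```

```bash
python3 -c "
from h import *
to(460,202.3,180,-16)
"
```

```text
{'time': 3.6667, 'position': [459.5309, 202.3506, 59.9717], 'orientation': [-1.5575, 0.2191, -0.2189], 'wrist_force': [-0.598, -0.3921, 0.7469], 'wrist_torque': [-0.065, -0.0914, -0.0069], 'gripper_width': 9.8078, 'joint_pos': [0.1874, 0.0884, 2.0278, 0.0025, 1.0248, 0.4652]}
[[ 0.961  0.     0.275]
 [-0.275  0.002  0.961]
 [-0.    -1.     0.002]]
yaw -15.99 delta_pos [   0.4 -120.     0.3] yaw 0.0002
```

>>> {"method": "servo_tool", "body": {"moves": [{"delta_pos": [0,-10,0],"yaw": 0,"fingers": 0},{"delta_pos": [0,-25,0],"yaw": 0,"fingers": 0},{"delta_pos": [0,-45,0],"yaw": 0,"fingers": 0},{"delta_pos": [0,-65,0],"yaw": 0,"fingers": 0},{"delta_pos": [0,-85,0],"yaw": 0,"fingers": 0},{"delta_pos": [0,-105,0],"yaw": 0,"fingers": 0},{"delta_pos": [0,-115,0],"yaw": 0,"fingers": 0},{"delta_pos": [0,-120,0],"yaw": 0,"fingers": 0},{"delta_pos": [0,-120,0],"yaw": 0,"fingers": 0}]}}

```text
time: 4.42
position: [460.0, 202.2, 181.1]
orientation: [-1.557, 0.218, -0.22]
wrist_force: [-1.0, -0.1, -1.2]
gripper_width: 9.6
```

```bash
python3 -c "
from h import *
to(488.5,-57.5,180,90.7)
for n in('side',): snap(n,n+'3')
s=load('side3');b=cv2.resize(s['img'][115:310,250:400,::-1],None,fx=3,fy=3,interpolation=cv2.INTER_CUBIC)
cv2.imwrite('pics/s3.png',b)
"
```

```text
{'time': 4.4167, 'position': [459.9764, 202.2235, 181.0575], 'orientation': [-1.5568, 0.2176, -0.2203], 'wrist_force': [-0.9835, -0.1022, -1.171], 'wrist_torque': [-0.0823, -0.0564, -0.0471], 'gripper_width': 9.6093, 'joint_pos': [0.1869, -0.0841, 1.9537, 0.0023, 1.2695, 0.4653]}
[[ 0.961  0.002  0.275]
 [-0.275  0.003  0.961]
 [ 0.001 -1.     0.003]]
yaw -15.99 delta_pos [  99.     0.4 -241.8] yaw -1.8621
```

View pics/s3.png

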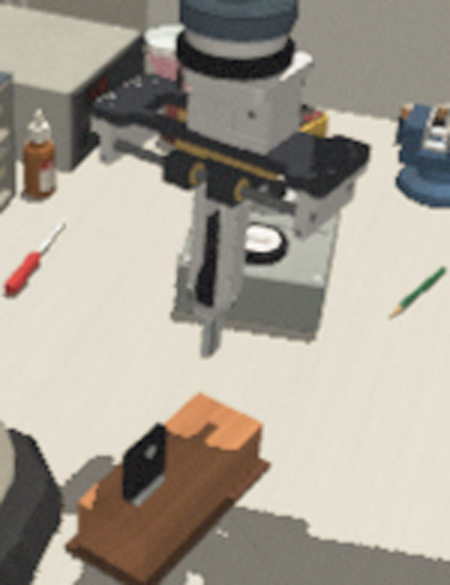

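>>> {"method": "servo_tool", "body": {"moves": [{"delta_pos": [10,0.4,-20],"yaw": -0.1,"fingers": 0},{"delta_pos": [20,0.4,-45],"yaw": -0.22,"fingers": 0},{"delta_pos": [30,0.4,-70],"yaw": -0.34,"fingers": 0},{"delta_pos": [40,0.4,-95],"yaw": -0.46,"fingers": 0},{"delta_pos": [50,0.4,-120],"yaw": -0.58,"fingers": 0},{"delta_pos": [60,0.4,-145],"yaw": -0.7,"fingers": 0},{"delta_pos": [70,0.4,-170],"yaw": -0.82,"fingers": 0},{"delta_pos": [78,0.4,-190],"yaw": -0.94,"fingers": 0},{"delta_pos": [86,0.4,-210],"yaw": -1.06,"fingers": 0},{"delta_pos": [94,0.4,-230],"yaw": -1.18,"fingers": 0},{"delta_pos": [99,0.4,-241.8],"yaw": -1.3,"fingers": 0},{"delta_pos": [99,0.4,-241.8],"yaw": -1.42,"fingers": 0}]}}

```text
time: 5.47
position: [487.1, -59.5, 177.1]
orientation: [-1.377, -0.888, 0.89]
wrist_force: [0.0, -0.0, -0.8]
gripper_width: 10.1
```

```bash
python3 -c "
from h import *
to(488.5,-57.5,150,90.7)
"
```

```text
{'time': 5.4667, 'position': [487.1164, -59.5495, 177.0898], 'orientation': [-1.3775, -0.888, 0.8896], 'wrist_force': [0.0243, -0.0434, -0.7957], 'wrist_torque': [0.0866, -0.0907, -0.0152], 'gripper_width': 10.0578, 'joint_pos': [-0.3541, -0.1053, 1.9809, 0.0016, 1.2697, -1.4984]}
[[ 0.414 -0.003 -0.91 ]
 [ 0.91   0.003  0.414]
 [ 0.001 -1.     0.004]]
yaw 65.54 delta_pos [ 2.4 27.1 -0.5] yaw -0.4391
```

>>> {"method": "servo_tool", "body": {"moves": [{"delta_pos": [2.4,10,-0.5],"yaw": -0.11,"fingers": 0},{"delta_pos": [2.4,20,-0.5],"yaw": -0.23,"fingers": 0},{"delta_pos": [2.4,30,-0.5],"yaw": -0.34,"fingers": 0},{"delta_pos": [2.4,38,-0.5],"yaw": -0.42,"fingers": 0},{"delta_pos": [2.4,42,-0.5],"yaw": -0.439,"fingers": 0},{"delta_pos": [2.4,42,-0.5],"yaw": -0.439,"fingers": 0},{"delta_pos": [2.4,42,-0.5],"yaw": -0.439,"fingers": 0}]}}

```text
time: 6.05
position: [488.0, -57.3, 134.4]
orientation: [-1.199, -1.215, 1.217]
wrist_force: [-0.3, 0.9, -0.8]
gripper_width: 9.6
```

```bash
python3 -c "
from h import *
to(488.5,-57.5,122,90.7)
for n in('side','top'): snap(n,n+'4')
s=load('side4');b=cv2.resize(s['img'][115:250,280:400,::-1],None,fx=4.4,fy=4.4,interpolation=cv2.INTER_CUBIC)
cv2.imwrite('pics/s4.png',b)
f=210/np.tan(np.radians(float(s['vertical_fov']))/2)
W=cloud(s).reshape(-1,3)
P=W[(abs(W[:,0]-488)<25)&(abs(W[:,1]+57)<25)&(W[:,2]>82)&(W[:,2]<122)]
print(len(P)); 
for a in (82,92,102,112):
  Q=P[(P[:,2]>=a)&(P[:,2]<a+10)]; print(a,len(Q),Q.mean(0).round(1),Q.min(0).round(1),Q.max(0).round(1))
"
```

```text
{'time': 6.05, 'position': [487.957, -57.2698, 134.382], 'orientation': [-1.1985, -1.2152, 1.2166], 'wrist_force': [-0.2738, 0.8504, -0.8324], 'wrist_torque': [0.0314, -0.1801, 0.0247], 'gripper_width': 9.5872, 'joint_pos': [-0.349, -0.0496, 2.0122, 0.0017, 1.1843, -1.9309]}
[[-0.01  -0.004 -1.   ]
 [ 1.     0.003 -0.01 ]
 [ 0.003 -1.     0.004]]
yaw 90.6 delta_pos [-0.3 12.4 -0.6] yaw -0.0017
83
82 17 [489.1 -53.7  86.7] [479.1 -56.5  82.6] [497.8 -51.9  91.2]
92 23 [487.7 -53.6  96.2] [479.  -58.5  92. ] [498.1 -50.2 101.3]
102 25 [488.2 -53.3 106.6] [478.9 -56.6 102. ] [498.3 -48.7 111.8]
112 18 [487.9 -52.1 117. ] [479.2 -54.5 112.7] [496.9 -49.9 121.9]
```

View pics/s4.png

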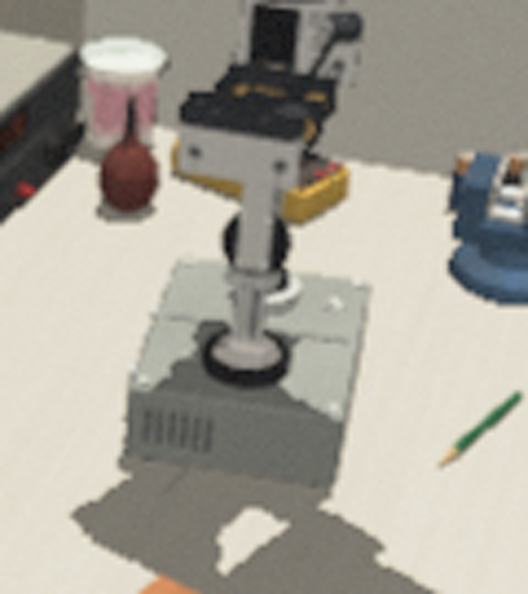

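>>> {"method": "servo_tool", "body": {"moves": [{"delta_pos": [0,5,-0.3],"yaw": 0,"fingers": 0},{"delta_pos": [0,10,-0.3],"yaw": 0,"fingers": 0},{"delta_pos": [0,14,-0.3],"yaw": 0,"fingers": 0},{"delta_pos": [0,17,-0.3],"yaw": 0,"fingers": 0},{"delta_pos": [0,20,-0.3],"yaw": 0,"fingers": 0}]}}

```text
time: 6.57
position: [490.0, -58.3, 118.3]
orientation: [-1.202, -1.217, 1.218]
wrist_force: [-7.6, 0.2, 27.8]
gripper_width: 9.7
```

```bash
python3 -c "
from h import *
to(488.5,-57.5,82,90.7)
"
```

```text
{'time': 6.5667, 'position': [489.9946, -58.2774, 118.3193], 'orientation': [-1.2017, -1.2167, 1.2177], 'wrist_force': [-7.5618, 0.2448, 27.8171], 'wrist_torque': [0.3724, 1.6275, 0.0395], 'gripper_width': 9.6927, 'joint_pos': [-0.3488, -0.0237, 2.0194, 0.0004, 1.1478, -1.9311]}
[[-0.011 -0.002 -1.   ]
 [ 1.     0.001 -0.011]
 [ 0.001 -1.     0.002]]
yaw 90.65 delta_pos [ 0.8 36.3  1.4] yaw -0.0008
```

>>> {"method": "servo_tool", "body": {"moves": [{"delta_pos": [0.8,-5,1.5],"yaw": 0,"fingers": 0},{"delta_pos": [0.8,-5,1.5],"yaw": 0,"fingers": 0},{"delta_pos": [0.8,-5,1.5],"yaw": 0,"fingers": 0}]}}

```text
time: 6.82
position: [488.6, -57.5, 123.3]
orientation: [-1.202, -1.217, 1.217]
wrist_force: [-0.3, 0.5, -0.9]
gripper_width: 10.1
```

```bash
python3 -c "
from h import *
to(488.5,-57.5,118,90.7)
snap('side','side5')
s=load('side5');b=cv2.resize(s['img'][135:225,290:390,::-1],None,fx=6,fy=6,interpolation=cv2.INTER_CUBIC)
cv2.imwrite('pics/s5.png',b)
W=cloud(s).reshape(-1,3)
P=W[(abs(W[:,0]-488)<25)&(abs(W[:,1]+57)<25)&(W[:,2]>75)&(W[:,2]<122)]
for a in (75,82,92,102,112):
  Q=P[(P[:,2]>=a)&(P[:,2]<a+10)]; print(a,len(Q),Q.mean(0).round(1),Q.min(0).round(1),Q.max(0).round(1))
"
```

```text
{'time': 6.8167, 'position': [488.5868, -57.4981, 123.301], 'orientation': [-1.2022, -1.217, 1.2174], 'wrist_force': [-0.2554, 0.5238, -0.8557], 'wrist_torque': [0.0864, -0.1308, 0.0434], 'gripper_width': 10.0745, 'joint_pos': [-0.3483, -0.0349, 2.0203, 0.0005, 1.1577, -1.9306]}
[[-0.011 -0.001 -1.   ]
 [ 1.     0.001 -0.011]
 [ 0.001 -1.     0.001]]
yaw 90.65 delta_pos [-0.   5.3  0.1] yaw -0.0009
75 22 [487.7 -53.4  79.7] [478.9 -56.1  75.2] [497.3 -50.3  84.5]
82 22 [488.8 -54.   86.9] [479.7 -58.4  82.1] [497.7 -50.9  91.3]
92 22 [488.4 -53.5  97.3] [478.2 -57.1  92.4] [498.9 -51.  101.4]
102 18 [488.2 -52.7 106.6] [478.2 -55.8 102.1] [497.9 -49.9 111.5]
112 39 [487.8 -50.7 116.9] [471.7 -59.9 112.3] [505.2 -45.5 122. ]
```

View pics/s5.png

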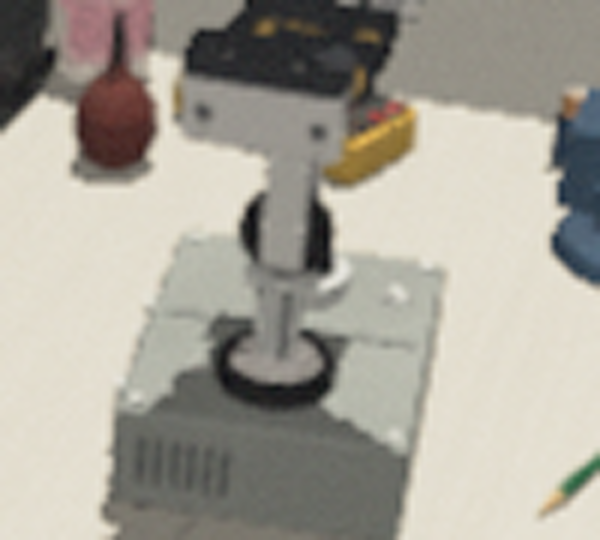

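>>> {"method": "servo_tool", "body": {"moves": [{"delta_pos": [0,1.5,0.5],"yaw": 0,"fingers": 0},{"delta_pos": [0,3,0.5],"yaw": 0,"fingers": 0},{"delta_pos": [0,4,0.5],"yaw": 0,"fingers": 0},{"delta_pos": [0,5,0.5],"yaw": 0,"fingers": 0},{"delta_pos": [0,5.5,0.5],"yaw": 0,"fingers": 0},{"delta_pos": [0,6,0.5],"yaw": 0,"fingers": 0}]}}

```text
time: 7.37
position: [488.6, -58.5, 117.6]
orientation: [-1.205, -1.217, 1.219]
wrist_force: [1.3, -4.0, 1.6]
gripper_width: 10.1
```

```bash
python3 -c "
from h import *
to(488,-57.4,112,90.7)
"
```

```text
{'time': 7.3667, 'position': [488.5737, -58.5131, 117.5969], 'orientation': [-1.2047, -1.2169, 1.2189], 'wrist_force': [1.2852, -3.9568, 1.5527], 'wrist_torque': [-0.9839, -0.2581, -0.012], 'gripper_width': 10.1157, 'joint_pos': [-0.3492, -0.0274, 2.0245, -0.0016, 1.1441, -1.9309]}
[[-0.012 -0.    -1.   ]
 [ 1.    -0.002 -0.012]
 [-0.002 -1.     0.   ]]
yaw 90.66 delta_pos [1.1 5.6 0.6] yaw -0.0006
```

>>> {"method": "servo_tool", "body": {"moves": [{"delta_pos": [0,1.5,0],"yaw": 0,"fingers": 0},{"delta_pos": [0,3,0],"yaw": 0,"fingers": 0},{"delta_pos": [0,4.5,0],"yaw": 0,"fingers": 0},{"delta_pos": [0,6,0],"yaw": 0,"fingers": 0},{"delta_pos": [0,7,0],"yaw": 0,"fingers": 0},{"delta_pos": [0,8,0],"yaw": 0,"fingers": 0}]}}

```text
time: 7.87
position: [488.5, -58.7, 109.4]
orientation: [-1.205, -1.217, 1.219]
wrist_force: [0.1, -3.9, 1.7]
gripper_width: 9.8
```

```bash
python3 -c "
from h import *
to(488,-58.4,82,90.7)
"
```

```text
{'time': 7.8667, 'position': [488.5365, -58.6839, 109.4068], 'orientation': [-1.2047, -1.2167, 1.2193], 'wrist_force': [0.0829, -3.9341, 1.7116], 'wrist_torque': [-0.7427, -0.1511, -0.0407], 'gripper_width': 9.8476, 'joint_pos': [-0.3494, -0.0152, 2.0294, -0.0021, 1.1271, -1.931]}
[[-0.012 -0.    -1.   ]
 [ 1.    -0.002 -0.012]
 [-0.002 -1.     0.   ]]
yaw 90.67 delta_pos [ 0.3 27.4  0.5] yaw -0.0005
```

>>> {"method": "servo_tool", "body": {"moves": [{"delta_pos": [-0.4,2,0],"yaw": 0,"fingers": 0},{"delta_pos": [-0.4,5,0],"yaw": 0,"fingers": 0},{"delta_pos": [-0.4,8,0],"yaw": 0,"fingers": 0},{"delta_pos": [-0.4,11,0],"yaw": 0,"fingers": 0},{"delta_pos": [-0.4,14,0],"yaw": 0,"fingers": 0},{"delta_pos": [-0.4,17,0],"yaw": 0,"fingers": 0},{"delta_pos": [-0.4,19,0],"yaw": 0,"fingers": 0},{"delta_pos": [-0.4,21,0],"yaw": 0,"fingers": 0},{"delta_pos": [-0.4,22,0],"yaw": 0,"fingers": 0}]}}

```text
time: 8.62
position: [488.3, -58.8, 86.9]
orientation: [-1.204, -1.216, 1.219]
wrist_force: [0.3, -0.5, -0.4]
gripper_width: 10.0
```

```bash
python3 -c "
from h import *
to(488,-58.4,82,90.7)
"
```

```text
{'time': 8.6167, 'position': [488.2807, -58.8498, 86.9229], 'orientation': [-1.2038, -1.2165, 1.2191], 'wrist_force': [0.3463, -0.4502, -0.3577], 'wrist_torque': [0.0163, -0.1356, -0.0366], 'gripper_width': 9.9887, 'joint_pos': [-0.3501, 0.02, 2.0411, -0.0017, 1.081, -1.9317]}
[[-0.012 -0.001 -1.   ]
 [ 1.    -0.001 -0.012]
 [-0.001 -1.     0.001]]
yaw 90.67 delta_pos [0.5 4.9 0.3] yaw -0.0006
```

Nearly free, about 5 mm left; seating gently.

>>> {"method": "servo_tool", "body": {"moves": [{"delta_pos": [0,1.5,0],"yaw": 0,"fingers": 0},{"delta_pos": [0,3,0],"yaw": 0,"fingers": 0},{"delta_pos": [0,4,0],"yaw": 0,"fingers": 0},{"delta_pos": [0,5,0],"yaw": 0,"fingers": 0},{"delta_pos": [0,5.5,0],"yaw": 0,"fingers": 0},{"delta_pos": [0,6,0],"yaw": 0,"fingers": 0}]}}

```text
time: 9.12
position: [488.4, -58.9, 81.7]
orientation: [-1.203, -1.216, 1.219]
wrist_force: [-3.6, 0.8, 10.0]
gripper_width: 10.0
```

```bash
python3 -c "
from h import *
to(488,-58.4,82,90.7)
snap('side','side6')
s=load('side6');b=cv2.resize(s['img'][135:225,290:390,::-1],None,fx=6,fy=6,interpolation=cv2.INTER_CUBIC)
cv2.imwrite('pics/s6.png',b)
"
```

```text
{'time': 9.1167, 'position': [488.3596, -58.8521, 81.7379], 'orientation': [-1.2033, -1.2162, 1.2193], 'wrist_force': [-3.642, 0.7984, 9.9918], 'wrist_torque': [0.1943, 0.6303, -0.0078], 'gripper_width': 10.0426, 'joint_pos': [-0.35, 0.029, 2.043, -0.0017, 1.0706, -1.9317]}
[[-0.012 -0.001 -1.   ]
 [ 1.    -0.001 -0.012]
 [-0.001 -1.     0.002]]
yaw 90.67 delta_pos [ 0.5 -0.3  0.4] yaw -0.0005
```

View pics/s6.png

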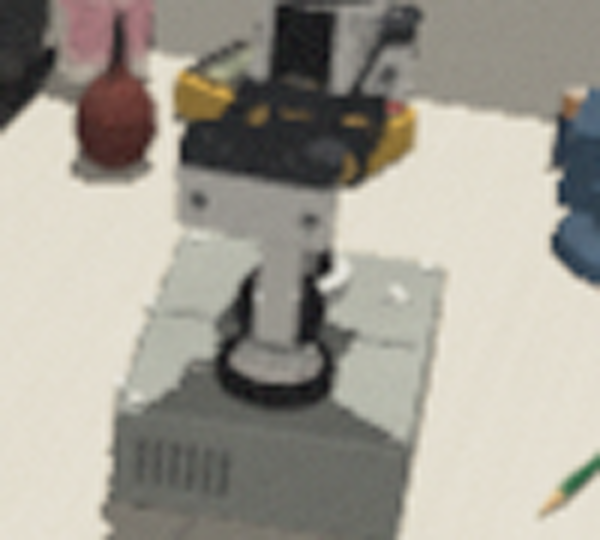

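>>> {"method": "servo_tool", "body": {"moves": [{"delta_pos": [0,0.3,0],"yaw": 0.08,"fingers": 0},{"delta_pos": [0,0.3,0],"yaw": 0.18,"fingers": 0},{"delta_pos": [0,0.3,0],"yaw": 0.28,"fingers": 0},{"delta_pos": [0,0.3,0],"yaw": 0.38,"fingers": 0},{"delta_pos": [0,0.3,0],"yaw": 0.48,"fingers": 0},{"delta_pos": [0,0.3,0],"yaw": 0.58,"fingers": 0},{"delta_pos": [0,0.3,0],"yaw": 0.68,"fingers": 0},{"delta_pos": [0,0.3,0],"yaw": 0.78,"fingers": 0},{"delta_pos": [0,0.3,0],"yaw": 0.88,"fingers": 0},{"delta_pos": [0,0.3,0],"yaw": 0.98,"fingers": 0},{"delta_pos": [0,0.3,0],"yaw": 1.06,"fingers": 0},{"delta_pos": [0,0.3,0],"yaw": 1.1,"fingers": 0}]}}

```text
time: 10.17
position: [488.6, -59.0, 81.9]
orientation: [-1.539, -0.375, 0.377]
wrist_force: [-1.2, -0.4, 1.0]
gripper_width: 9.7
```

```bash
python3 -c "
from h import *
to(488.3,-58.8,81.7,12)
"
```

```text
{'time': 10.1667, 'position': [488.6109, -59.0309, 81.8778], 'orientation': [-1.5391, -0.3749, 0.377], 'wrist_force': [-1.1738, -0.3766, 1.0139], 'wrist_torque': [-0.0952, 0.0263, 0.0246], 'gripper_width': 9.6831, 'joint_pos': [-0.35, 0.0291, 2.0426, -0.002, 1.0703, -0.8285]}
[[ 0.887 -0.001 -0.461]
 [ 0.461 -0.001  0.887]
 [-0.002 -1.    -0.001]]
yaw 27.47 delta_pos [-0.2  0.2  0.3] yaw 0.27
```

>>> {"method": "servo_tool", "body": {"moves": [{"delta_pos": [0,0.3,0],"yaw": 0.06,"fingers": 0},{"delta_pos": [0,0.3,0],"yaw": 0.11,"fingers": 0},{"delta_pos": [0,0.3,0],"yaw": 0.15,"fingers": 0},{"delta_pos": [0,0.3,0],"yaw": 0.18,"fingers": 0},{"delta_pos": [0,0.3,0],"yaw": 0.2,"fingers": 0},{"delta_pos": [0,0.3,0],"yaw": 0.2,"fingers": 0}]}}

```text
time: 10.67
position: [488.7, -59.0, 81.8]
orientation: [-1.561, -0.218, 0.22]
wrist_force: [-1.6, 0.0, 2.5]
gripper_width: 9.7
```

```bash
python3 -c "
from h import *
to(488.3,-58.8,81.7,12)
"
```

```text
{'time': 10.6667, 'position': [488.7225, -59.0283, 81.8455], 'orientation': [-1.561, -0.2184, 0.22], 'wrist_force': [-1.564, 0.0138, 2.516], 'wrist_torque': [-0.0325, 0.1435, 0.0227], 'gripper_width': 9.738, 'joint_pos': [-0.35, 0.0293, 2.0425, -0.0019, 1.0701, -0.6283]}
[[ 0.961 -0.001 -0.276]
 [ 0.276 -0.001  0.961]
 [-0.001 -1.    -0.001]]
yaw 16.0 delta_pos [-0.3  0.1  0.3] yaw 0.0698
```

>>> {"method": "servo_tool", "body": {"moves": [{"delta_pos": [0,0.3,0],"yaw": 0.02,"fingers": 0},{"delta_pos": [0,0.3,0],"yaw": 0.05,"fingers": 0},{"delta_pos": [0,0.3,0],"yaw": 0.07,"fingers": 0},{"delta_pos": [0,0.3,0],"yaw": 0.07,"fingers": 0}]}}

```text
time: 11.0
position: [488.8, -59.0, 81.8]
orientation: [-1.566, -0.163, 0.165]
wrist_force: [-1.9, 0.7, 5.5]
gripper_width: 9.8
```

```bash
python3 -c "
from h import *
to(488.3,-58.8,81.7,12)
"
```

```text
{'time': 11.0, 'position': [488.7701, -59.0377, 81.796], 'orientation': [-1.566, -0.163, 0.1647], 'wrist_force': [-1.9171, 0.7072, 5.5299], 'wrist_torque': [0.0162, 0.3553, -0.0347], 'gripper_width': 9.8017, 'joint_pos': [-0.35, 0.0295, 2.0423, -0.0019, 1.0701, -0.5577]}
[[ 0.978 -0.001 -0.207]
 [ 0.207 -0.001  0.978]
 [-0.001 -1.    -0.001]]
yaw 11.95 delta_pos [-0.4  0.1  0.3] yaw -0.0008
```

>>> {"method": "servo_tool", "body": {"moves": [{"delta_pos": [0,0,0],"yaw": 0.03,"fingers": 0},{"delta_pos": [0,0,0],"yaw": 0.06,"fingers": 0},{"delta_pos": [0,0,0],"yaw": 0.06,"fingers": 0}]}}

```text
time: 11.25
position: [488.8, -59.0, 81.8]
orientation: [-1.569, -0.117, 0.119]
wrist_force: [-1.0, 0.5, 4.0]
gripper_width: 10.2
```

```bash
python3 -c "
from h import *
to(488.3,-58.8,81.7,12)
"
```

```text
{'time': 11.25, 'position': [488.7641, -59.0284, 81.813], 'orientation': [-1.5693, -0.1169, 0.1186], 'wrist_force': [-0.9946, 0.4628, 4.0207], 'wrist_torque': [0.0189, 0.1631, 0.5296], 'gripper_width': 10.2376, 'joint_pos': [-0.3498, 0.0295, 2.0423, -0.0023, 1.07, -0.4986]}
[[ 0.989 -0.001 -0.149]
 [ 0.149 -0.002  0.989]
 [-0.001 -1.    -0.002]]
yaw 8.59 delta_pos [-0.4  0.1  0.3] yaw -0.0595
```

>>> {"method": "servo_tool", "body": {"moves": [{"delta_pos": [0,0,0],"yaw": 0.02,"fingers": 0},{"delta_pos": [0,0,0],"yaw": 0.02,"fingers": 0}]}}

```text
time: 11.42
position: [488.8, -59.0, 81.8]
orientation: [-1.57, -0.102, 0.103]
wrist_force: [-1.3, -0.3, 2.9]
gripper_width: 10.3
```

```bash
python3 -c "
from h import *
to(488.3,-58.8,81.7,12)
"
```

```text
{'time': 11.4167, 'position': [488.7654, -59.0108, 81.8109], 'orientation': [-1.5703, -0.1017, 0.1034], 'wrist_force': [-1.3367, -0.2586, 2.9092], 'wrist_torque': [-0.0201, 0.1392, 0.5832], 'gripper_width': 10.3293, 'joint_pos': [-0.3496, 0.0295, 2.0423, -0.0026, 1.07, -0.4789]}
[[ 0.991 -0.001 -0.13 ]
 [ 0.13  -0.002  0.991]
 [-0.001 -1.    -0.002]]
yaw 7.48 delta_pos [-0.4  0.1  0.3] yaw -0.0789
```

>>> {"method": "servo_tool", "body": {"moves": [{"delta_pos": [0,0,0],"yaw": -0.03,"fingers": 0},{"delta_pos": [0,0,0],"yaw": -0.05,"fingers": 0},{"delta_pos": [0,0,0],"yaw": -0.05,"fingers": 14},{"delta_pos": [0,0,0],"yaw": -0.05,"fingers": 20},{"delta_pos": [0,0,0],"yaw": -0.05,"fingers": 30},{"delta_pos": [0,0,0],"yaw": -0.05,"fingers": 50},{"delta_pos": [0,0,0],"yaw": -0.05,"fingers": 50},{"delta_pos": [0,0,0],"yaw": -0.05,"fingers": 50}]}}

```text
time: 12.08
position: [488.8, -59.0, 81.7]
orientation: [-1.568, -0.141, 0.142]
wrist_force: [-0.7, -0.9, -0.5]
gripper_width: 43.2
```

>>> {"method": "servo_tool", "body": {"moves": [{"delta_pos": [0,-20,0],"yaw": 0,"fingers": 50},{"delta_pos": [0,-50,0],"yaw": 0,"fingers": 50},{"delta_pos": [0,-75,0],"yaw": 0,"fingers": 50},{"delta_pos": [0,-75,0],"yaw": 0,"fingers": 50},{"delta_pos": [0,-75,0],"yaw": 0,"fingers": 50}]}}

```text
time: 12.5
position: [489.9, -59.2, 158.2]
orientation: [-1.569, -0.143, 0.14]
wrist_force: [-0.7, 0.9, 0.4]
gripper_width: 50.2
```

```bash
python3 -c "
from h import *
to(498.6,-147.5,150,10)
snap('side','side7');snap('top','top7')
s=load('side7');b=cv2.resize(s['img'][115:225,290:390,::-1],None,fx=5.4,fy=5.4,interpolation=cv2.INTER_CUBIC)
cv2.imwrite('pics/s7.png',b)
W=cloud(s).reshape(-1,3)
P=W[(abs(W[:,0]-488)<30)&(abs(W[:,1]+57)<30)&(W[:,2]>80)&(W[:,2]<126)]
print(len(P),P.min(0),P.max(0)); m=P.mean(0);e=np.linalg.svd(P-m)[2];print(m,e)
"
```

```text
{'time': 12.5, 'position': [489.8939, -59.2082, 158.2156], 'orientation': [-1.5695, -0.1432, 0.1397], 'wrist_force': [-0.6932, 0.8737, 0.4301], 'wrist_torque': [-0.019, -0.1033, 0.0694], 'gripper_width': 50.1505, 'joint_pos': [-0.3493, -0.0805, 1.9944, -0.0022, 1.2243, -0.5286]}
[[ 0.984  0.002 -0.179]
 [ 0.179 -0.003  0.984]
 [ 0.002 -1.    -0.003]]
yaw 10.32 delta_pos [ -7.3   8.5 -88.4] yaw 0.0055
56 [479.2136141  -63.98081935  83.21699881] [493.05777068 -36.11195582 119.87451244]
[485.26023035 -45.21570536 106.2191998 ] [[ 0.09640835 -0.48469813  0.86935215]
 [-0.19242138  0.84786791  0.49405872]
 [-0.97656512 -0.21491333 -0.01152474]]
```

View pics/s7.png

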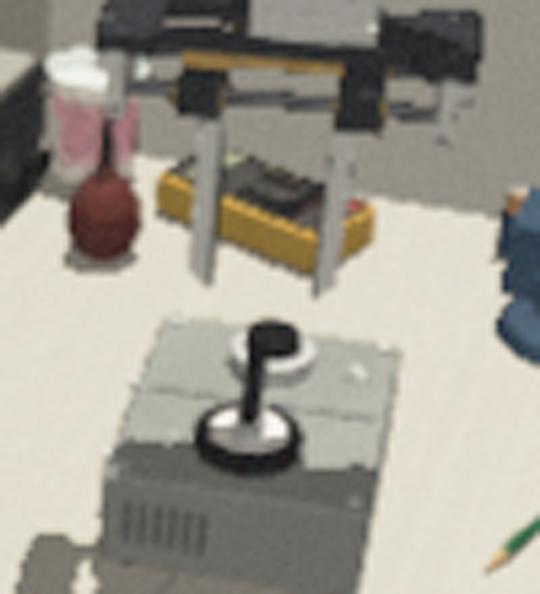

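>>> {"method": "servo_tool", "body": {"moves": [{"delta_pos": [-2,0,-30],"yaw": 0,"fingers": 0},{"delta_pos": [-5,5,-60],"yaw": 0,"fingers": 0},{"delta_pos": [-7,8,-88],"yaw": 0,"fingers": 0},{"delta_pos": [-7,20,-88],"yaw": 0,"fingers": 0},{"delta_pos": [-7,40,-88],"yaw": 0,"fingers": 0},{"delta_pos": [-7,55,-88],"yaw": 0,"fingers": 0},{"delta_pos": [-7,60,-88],"yaw": 0,"fingers": 0},{"delta_pos": [-7,60,-88],"yaw": 0,"fingers": 0},{"delta_pos": [-7,60,-88],"yaw": 0,"fingers": 0}]}}

```text
time: 13.35
position: [496.5, -145.9, 95.1]
orientation: [-1.566, -0.139, 0.145]
wrist_force: [-0.8, 1.0, -0.0]
gripper_width: 0.6
```

```bash
python3 -c "
from h import *
to(499,-147.3,80,10)
snap('side','side8');snap('top','top8')
s=load('side8');b=cv2.resize(s['img'][115:225,290:390,::-1],None,fx=5.4,fy=5.4,interpolation=cv2.INTER_CUBIC)
cv2.imwrite('pics/s8.png',b)
"
```

```text
{'time': 13.35, 'position': [496.4638, -145.915, 95.137], 'orientation': [-1.5663, -0.1386, 0.1447], 'wrist_force': [-0.848, 1.0312, -0.0212], 'wrist_torque': [0.0143, -0.0911, -0.0365], 'gripper_width': 0.6147, 'joint_pos': [-0.5039, 0.0698, 1.9721, -0.0026, 1.1029, -0.6832]}
[[ 0.984 -0.004 -0.179]
 [ 0.179 -0.001  0.984]
 [-0.004 -1.     0.   ]]
yaw 10.34 delta_pos [ 2.3 15.1 -1.8] yaw 0.0059
```

View pics/s8.png

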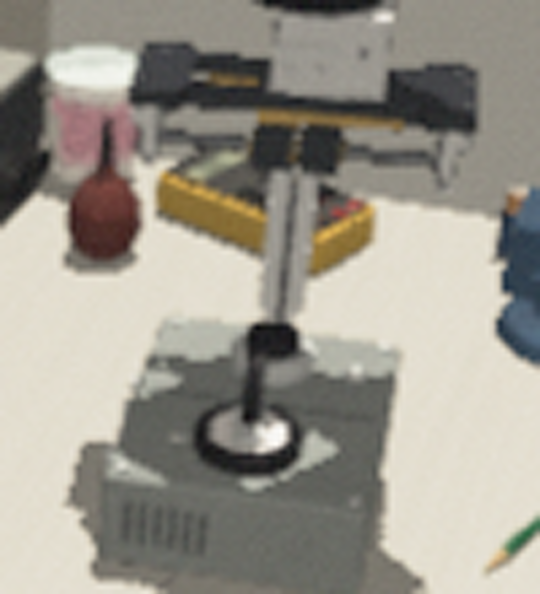

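>>> {"method": "servo_tool", "body": {"moves": [{"delta_pos": [2.3,5,-1.5],"yaw": 0,"fingers": 0},{"delta_pos": [2.3,9,-1.5],"yaw": 0,"fingers": 0},{"delta_pos": [2.3,12,-1.5],"yaw": 0,"fingers": 0},{"delta_pos": [2.3,14,-1.5],"yaw": 0,"fingers": 0},{"delta_pos": [2.3,15,-1.5],"yaw": 0,"fingers": 0}]}}

```text
time: 13.87
position: [499.8, -147.5, 81.2]
orientation: [-1.568, -0.14, 0.143]
wrist_force: [-0.0, -0.4, 1.4]
gripper_width: 0.2
```

```bash
python3 -c "
from h import *
to(499,-147.3,77,10)
"
```

```text
{'time': 13.8667, 'position': [499.8159, -147.466, 81.2166], 'orientation': [-1.5676, -0.1402, 0.1432], 'wrist_force': [-0.0313, -0.4412, 1.3769], 'wrist_torque': [0.0924, 0.0636, 0.0153], 'gripper_width': 0.174, 'joint_pos': [-0.5035, 0.0983, 1.9709, -0.0025, 1.0732, -0.6827]}
[[ 0.984 -0.002 -0.179]
 [ 0.179 -0.002  0.984]
 [-0.002 -1.    -0.001]]
yaw 10.34 delta_pos [-0.8  4.2  0.3] yaw 0.0059
```

>>> {"method": "servo_tool", "body": {"moves": [{"delta_pos": [-0.5,2,0],"yaw": 0,"fingers": 0},{"delta_pos": [-0.5,3,0],"yaw": 0,"fingers": 0},{"delta_pos": [-0.5,4,0],"yaw": 0,"fingers": 0},{"delta_pos": [-0.5,4,0],"yaw": 0,"fingers": 0}]}}

```text
time: 14.2
position: [499.8, -147.6, 77.6]
orientation: [-1.568, -0.141, 0.142]
wrist_force: [1.2, 2.3, 3.0]
gripper_width: 0.3
```

```bash
python3 -c "
from h import *
to(499,-147.3,77,10)
"
```

```text
{'time': 14.2, 'position': [499.778, -147.5603, 77.5993], 'orientation': [-1.5677, -0.141, 0.1423], 'wrist_force': [1.2426, 2.3448, 2.9902], 'wrist_torque': [0.4194, -0.3116, 0.0393], 'gripper_width': 0.3135, 'joint_pos': [-0.5039, 0.1033, 1.9731, -0.002, 1.065, -0.6833]}
[[ 0.984 -0.001 -0.179]
 [ 0.179 -0.002  0.984]
 [-0.001 -1.    -0.001]]
yaw 10.33 delta_pos [-0.7  0.6  0.4] yaw 0.0058
```

>>> {"method": "servo_tool", "body": {"moves": [{"delta_pos": [0,1,0],"yaw": 0,"fingers": 0},{"delta_pos": [0,2,0],"yaw": 0,"fingers": 0},{"delta_pos": [0,2.5,0],"yaw": 0,"fingers": 0},{"delta_pos": [0,2.5,0],"yaw": 0,"fingers": 0}]}}

```text
time: 14.53
position: [499.8, -147.6, 76.1]
orientation: [-1.567, -0.141, 0.143]
wrist_force: [-3.0, 2.5, 10.4]
gripper_width: 0.8
```

```bash
python3 -c "
from h import *
to(499,-147.3,77,10)
"
```

```text
{'time': 14.5333, 'position': [499.8331, -147.5567, 76.0952], 'orientation': [-1.5674, -0.1406, 0.143], 'wrist_force': [-3.0183, 2.5263, 10.4114], 'wrist_torque': [0.5775, 0.5602, -0.0033], 'gripper_width': 0.7619, 'joint_pos': [-0.5038, 0.1063, 1.9731, -0.0022, 1.0627, -0.6833]}
[[ 0.984 -0.001 -0.18 ]
 [ 0.18  -0.001  0.984]
 [-0.002 -1.    -0.001]]
yaw 10.35 delta_pos [-0.8 -0.9  0.4] yaw 0.0061
```

>>> {"method": "servo_tool", "body": {"moves": [{"delta_pos": [0,1,0],"yaw": 0,"fingers": 0},{"delta_pos": [0,1.5,0],"yaw": 0,"fingers": 0},{"delta_pos": [0,1.5,0],"yaw": 0,"fingers": 0}]}}

```text
time: 14.78
position: [499.9, -147.6, 76.1]
orientation: [-1.567, -0.14, 0.144]
wrist_force: [-4.9, 3.7, 14.0]
gripper_width: -0.1
```

>>> {"method": "servo_tool", "body": {"moves": [{"delta_pos": [0,-3,0],"yaw": 0,"fingers": 0},{"delta_pos": [0,-8,0],"yaw": 0,"fingers": 0},{"delta_pos": [0,-25,0],"yaw": 0,"fingers": 0},{"delta_pos": [0,-55,0],"yaw": 0,"fingers": 0},{"delta_pos": [0,-90,0],"yaw": 0,"fingers": 0},{"delta_pos": [0,-120,0],"yaw": 0,"fingers": 0},{"delta_pos": [0,-120,-40],"yaw": 0,"fingers": 0},{"delta_pos": [0,-120,-80],"yaw": 0,"fingers": 0},{"delta_pos": [0,-120,-120],"yaw": 0,"fingers": 0},{"delta_pos": [0,-120,-160],"yaw": 0,"fingers": 0},{"delta_pos": [0,-120,-180],"yaw": 0,"fingers": 0},{"delta_pos": [0,-120,-180],"yaw": 0,"fingers": 0}]}}

```text
time: 15.78
position: [531.9, -328.6, 195.2]
orientation: [-1.568, -0.136, 0.142]
wrist_force: [-0.0, 0.0, -0.1]
gripper_width: 0.6
```

```bash
python3 - <<'E'
from h import *
st()
for n in('side','top'): snap(n,n+'9')
s=load('side9');b=cv2.resize(s['img'][125:310,250:400,::-1],None,fx=3.2,fy=3.2,interpolation=cv2.INTER_CUBIC)
t=load('top9');a=cv2.resize(t['img'][195:280,180:400,::-1],None,fx=3.6,fy=3.6,interpolation=cv2.INTER_CUBIC)
cv2.imwrite('pics/s9.png',b);cv2.imwrite('pics/t9.png',a)
W=cloud(t).reshape(-1,3)
P=W[(abs(W[:,0]-488)<30)&(abs(W[:,1]+57)<30)&(W[:,2]>90)]
if len(P): print(len(P),cv2.minAreaRect(P[:,:2].astype(np.float32)),np.sort(P[:,2])[-8:])
for k in('top0','top9','side0','side9'):
    W=cloud(load(k)).reshape(-1,3);P=W[(np.hypot(W[:,0]-498,W[:,1]+146.5)<10)&(W[:,2]>60)&(W[:,2]<110)];print(k,len(P),np.median(P[:,2]))
E
```

```text
{'time': 15.7833, 'position': [531.9199, -328.5536, 195.2104], 'orientation': [-1.5681, -0.1361, 0.1415], 'wrist_force': [-0.0262, 0.0111, -0.1047], 'wrist_torque': [-0.0354, -0.1312, -0.0058], 'gripper_width': 0.6187, 'joint_pos': [-0.7327, 0.1982, 1.6319, -0.0039, 1.3125, -0.9084]}
[[ 0.984 -0.003 -0.176]
 [ 0.176 -0.002  0.984]
 [-0.004 -1.    -0.001]]
67 ((488.20245361328125, -58.685882568359375), (10.663596153259277, 41.25507736206055), 10.8973388671875) [123.45611418 123.46016489 123.82926872 124.04300426 124.93753476
 125.90151447 126.0932292  126.37736861]
top0 43 82.9437912968185
top9 43 83.10111545189908
side0 17 80.12141732669204
side9 18 80.02757698603943
```

View pics/s9.png

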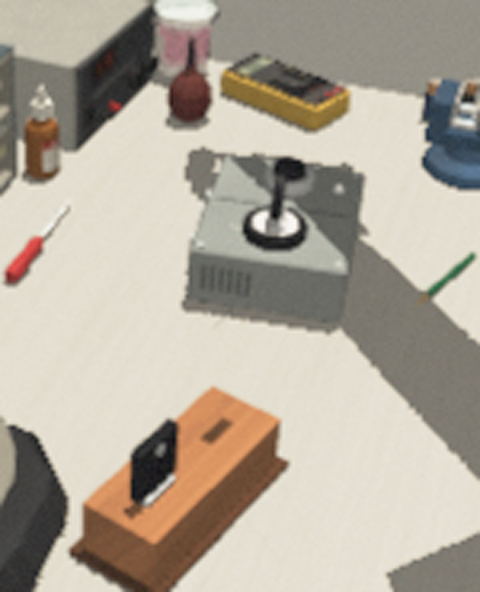

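View pics/t9.png

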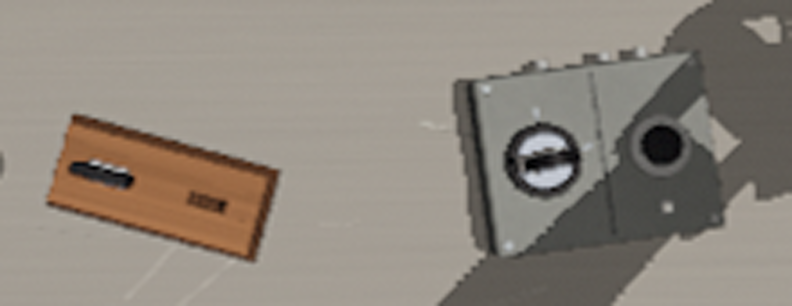

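```bash
python3 -c "
from h import *
print(job.hand_in())"
```

```text
the job is handed in; nothing more can be done
None
```

The laser driver box is switched on. The round-headed key is fully home in the switch and turned clockwise to the stop, and the start button has been pressed and has sprung back. I handed the job in at about 16 s of robot time; the hand-in gives no verdict.

- **Insertion:** the first try met the edge of the keyway at about 28 N. I backed off, re-centred and went in again. It then seated at tool height 81.7 mm against an expected 82, with 10 N of contact force.
- **Key turned on:** the turning torque rose from almost nothing to 0.5–0.6 N m, which marks the stop. In the last picture the key stands about 86° (1.5 rad) from off. That fits the 1.4 rad stop plus the key's play in the slot.
- **Start button:** it went from about 82 mm to a hard stop at 76.1 mm under 14 N. Its measured top height after release matches the start (82.9 mm before, 83.1 mm after, from the top camera).
- **Rest of the scene:** the last pictures show the square key still in the rack and the screwdriver in place. I didn't check the eyepiece and grease jar in close-up, but the arm stayed well away from them. At hand-in the arm was about 180 mm from the button, touching nothing.
- **Camera disagreement:** the two cameras differ by about 3 mm in height, so I used their mean and then relied on contact force.

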